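# Turn a feed roller end for end in its sprung bearings

## Task

After cleaning, one of the two lift-out rollers in the feed unit was put back the wrong way round: its thick drive hub is at the sprung plunger instead of at the gearbox. Lift that roller out, turn it end for end and lay it gently back in its own bay, thick hub at the gearbox, using its plain thin end to push the plunger back so that the plunger then springs shut on it. Leave the other roller and everything else on the table as they are, and do not hit the drive tower or the sensor mast.

Things in the scene. Friction and masses are not known exactly. Their poses are not given: they have to be found in the camera images.
- feed_unit: Fixed unit: grey base plate 215 (x) x 345 mm, 12 thick; origin under its middle, z up. The gearbox end faces away from the robot; y runs along the axles to the gearbox: full-width white block y +95..+157 mm, top z 90; its inner face y=+95 is the rollers' end stop. White plunger block y -136..-168 mm, top z 92. Bays at x=-55 and +55 mm, axle height z=80 mm
- bay_left (a point): Point on the axle line of the bay at x=-55 mm of the feed unit, where the middle of a seated roller lies; axes as the feed unit. The roller's thin journals rest in two open-topped 90 degree steel V bearings at y=-70 and +70 mm, 8 mm thick along y, whose arms rise 10 mm above the axle line and open 40 mm wide
- bay_right (a point): The same for the bay at x=+55 mm of the feed unit. In either bay a roller can be lowered while its middle is 0 to 6 mm from this point towards the plunger (aim at 3): there it is free of stop and bearings. The spring then pushes it to the stop
- plunger_left (a joint): Sprung plunger of bay_left: upright plate 40 mm wide, 8 thick, from 20 mm below to 52 mm above the axle line, sliding along y. In m: about 0 holding a roller (face at y=-95 mm of the feed unit), -0.010 empty and sprung out (face y=-85), +0.014 fully back. Spring 6 N at -0.010, 9 N at 0, 13 N at +0.014
- plunger_right (a joint): The same for bay_right. The plate's top is square: a roller lowered straight down lands on it. Bring the roller in level, its axis about 38 mm above the axle line and 15 mm towards the gearbox (there it clears V arms and gearbox), slide it to the plunger, pushing that back, then lower it
- roller_a_mid (a point): Loose roller, 190 mm long, 0.4 kg; this point is on its axis at mid-length, x axis towards its hub end. Dark rubber barrel 40 mm diameter from x -60 to +60 mm; plain thin steel journal 14 mm diameter -95 to -60; 14 mm neck +60 to +80; thick steel hub 36 mm diameter +80 to +95. Right way round: x along the feed unit's y
- roller_b_mid (a point): The second loose roller, same sizes and axes; either of the two bays may hold it
- roller_a_hub (a point): centre of the thick hub of roller_a, on its axis, 87.5 mm from its middle
- roller_b_hub (a point): the same of roller_b
- drive_tower: fixed grey tower on the gearbox, between the bays: 46 mm (x) by 56 mm (y), centred at y = +126 mm of the feed unit, its top 228 mm above the table. Origin at the middle of its underside
- mast: fixed sensor mast beside the feed unit on its +x side: foot 72 mm diameter, rod 18 mm, head 34 mm, 250 mm tall. Origin at the middle of its underside
- jar: loose jar with lid, 56 mm diameter, 75 mm tall, beside the mast. Bystander; origin under its centre
- cleaner: loose upright bottle, 58 mm diameter, 170 mm tall, beside the feed unit on its -x side. Bystander; origin under its centre
- cup: loose white cup, 72 mm wide, 95 mm tall, outside the jar and mast. Bystander; origin under its centre
- brush: loose cleaning brush, 160 mm long, lying beside the feed unit on its -x side. Bystander; origin at the middle of its underside
- egg_half: loose half of a plastic egg, 42 mm wide, 25 mm high, lying on the base plate between the two bays. Bystander; origin under its centre
- driver: loose screwdriver, 170 mm long, lying on the table to the side. Bystander; origin at the middle of its underside
Things that resemble listed ones, but are neither listed nor needed, are in the scene too. What is shaped like the part that bears roller_b_mid but orange or yellow is not meant.

How it is judged:
By the outcome, as a careful person would: the job done as asked, in the order asked, and still so for the second after the job is handed in, with the robot touching nothing.
It also fails if it takes over 51 s, if anything falls off the work surface, if the arm or the gripper's body presses on something with over 40 N, if the wrist force passes 120 N, or if a joint passes its speed limit or range.

## Robot

A 6-joint arm with a two-finger parallel gripper is mounted at the origin on the work surface. World frame = base frame: x ahead of the robot, y to its left, z up, the work surface at z = 0. Lengths are in m, angles in rad, forces in N, time in s.
With the tool pointing down it reaches from about 0.35 to 0.975 m from the base axis. Payload 17.4 kg.
Tool frame: the origin (TCP) lies at the very end of the fingers, on their centre line; the grasp point (between the pads) lies 19 mm behind it; z points along the fingers, y is the direction in which the jaws open and shut (so a half turn about z gives the same grasp; the last joint's range is limited). The gripper opens to 85 mm and grips with 20 to 120 N. Pads are 22 mm wide; open, the fingers measure 114 mm over their backs; the gripper's body (76 mm by 85 mm) begins 54 mm behind the grasp point. The pads swing forward as they close: fully open they stand 13 mm farther back than shut.
Start: joints at [1.068, 0.116, 1.442, -0, 1.584, -0.038], TCP at [0.303, 0.603, 0.231] pointing down, gripper open.
Joint ranges: [-2.83, 2.83], [-0.83, 2.19], [0.07, 2.5], [-1.14, 4.28], [0.01, 3], [-2.97, 2.97]. Speed limits (rad/s): [1.89, 1.89, 2.22, 3.14, 3.14, 3.14].

## Interface

Orientations are given as a unit quaternion [x, y, z, w].
In Python, from rig import arm gives the robot as it stands.
- The arm moves only by the tool arm_command, never from a script. Its argument "moves" is a list of rows, each an object of numbers: "tx", "ty", "tz": the shift along the tool's x, y, z in cm; "ax", "ay", "az": the turn, a rotation vector about the tool's x, y, z in degrees. A call has 1 to 10 rows; each row is the pose to reach, as a shift and turn from the pose commanded when the call began, along the tool's axes at that moment; what a row does not reach only later rows make up. A row lasts 1/8 s, in which the tool goes at most 62.5 mm and 10.7 degrees, less where a joint would pass 70% of its speed; a pose out of reach is approached as far as the arm can. A call with a gripper value outside its range is refused whole. "fingers" is the opening, from -1 (shut) to 1 (fully open), set as the call begins (left out, the last holds). The fingers move at their own pace and stop on an object; the grip force is fixed at half the most. Time passes only in rows, so rows that repeat a pose let the fingers close. It gives the time, the measured TCP pose, the force and the opening at its end, in the units of the state.
- arm.state(): the state, without advancing time (a new reading comes with each control period).
- arm.grab_frame(name): name is "side" or "top" or "wrist"; returns a dict with "color" (400x640x3 uint8, red, green, blue), "range_z" (400x640 float32, m along the optical axis (not along the pixel's ray), 0 where there is no reading), "fx", "fy", "cx", "cy" (pixels), "k1" (the pictures are not rectified: a ray, as slopes to the right and down, at radius r is drawn at 1 + k1 r^2 times it, then the intrinsics apply), "T" (4x4, takes a point from camera to world coordinates). Camera axes: x right, y up, looking along -z (the intrinsics and any distortion apply to the point x, -y, -z); pixel columns grow to the right and rows downward; lengths in m; the calibration is good to about 2 mm. A picture is of the moment at which its call begins.
- arm.finish_job(): hands the job in, once; it reports no verdict.
The state is a dict: "clock": time; "q": joint angles; "joint_velocities": joint speeds; "effort": joint torques, N m; "ee_pos": TCP position; "ee_rot": TCP orientation; "wrist_force": force on the tool from outside, world axes, zero at the start; "ft_torque": the same for the moment, N m; "gripper_width": finger opening in m.
Only numpy, scipy, OpenCV 4.12 (cv2) and the standard library are available. Lean on these libraries where they do the work, as an engineer would, in place of code of your own. Each camera call takes 0.05 s, during which the arm holds its last target. There are 200 camera calls.

## Working session

There is one attempt and no reset: what is moved stays moved. The work goes in short steps, Python scripts to look and compute and a tool call to move; the robot and the scene stay as the last step left them, time stands still between calls to the robot, and variables do not carry over. Pictures are saved under pics/ and viewed, on a budget of 10 in all, crops included, one or two more only if the job needs it, and the job is handed in when it is done.

Besides the shell and the picture viewer there is one more tool, called after "Request:" as name([rows], argument=value, ...), one row to a line, values as JSON. arm_command: Moves the arm, as the interface text tells. Its arguments: {"type":"object","properties":{"moves":{"type":"array","items":{"type":"object","properties":{"tx":{"type":"number"},"ty":{"type":"number"},"tz":{"type":"number"},"ax":{"type":"number"},"ay":{"type":"number"},"az":{"type":"number"}}}},"fingers":{"type":"number"}},"required":["moves"]}

```bash
ls; mkdir -p pics; cat > h.py <<'E'
import numpy as np, cv2
from rig import arm
def grab(n,save=None):
    f=arm.grab_frame(n)
    if save: cv2.imwrite('pics/'+save+'.png',cv2.cvtColor(f['color'],cv2.COLOR_RGB2BGR))
    np.savez('last_'+n+'.npz',**f); return f
def cloud(f):
    h,w=f['range_z'].shape; v,u=np.mgrid[:h,:w].astype(np.float64)
    K=np.array([[f['fx'],0,f['cx']],[0,f['fy'],f['cy']],[0,0,1]],float)
    p=cv2.undistortPoints(np.stack([u.ravel(),v.ravel()],1)[:,None],K,np.array([float(f['k1']),0,0,0]))[:,0]
    z=f['range_z'].ravel().astype(float)
    P=np.stack([p[:,0]*z,-p[:,1]*z,-z],1)
    T=np.asarray(f['T']); W=P@T[:3,:3].T+T[:3,3]; W[z==0]=np.nan
    return W.reshape(h,w,3)
E
python3 - <<'E'
from h import *
a=grab('top','top1');b=grab('side','side1')
im=np.vstack([cv2.imread('pics/top1.png')[:,:,:],cv2.imread('pics/side1.png')])
cv2.imwrite('pics/ts1.png',cv2.resize(im,(480,600)))
print(arm.state()); print(a['T'],a['fx'],a['k1'],b['T'])
E
```

```text
pics
{'clock': 0.1, 'q': array([ 1.06823021e+00,  1.16453651e-01,  1.44217230e+00, -2.52979291e-05,
        1.58400489e+00, -3.78292392e-02]), 'joint_velocities': array([-0.00072386,  0.00071406, -0.0018679 , -0.00250161, -0.00040485,
        0.00145091]), 'effort': array([ 7.83118485e-04, -7.33679438e+01, -6.33785892e+01, -1.17632835e-04,
        5.34877836e-03, -3.65299556e-06]), 'ee_pos': array([0.30248094, 0.60325136, 0.2306417 ]), 'ee_rot': array([ 2.30283078e-01,  9.73123545e-01, -5.03635377e-04, -1.26368264e-04]), 'wrist_force': array([0.92828363, 0.74151612, 0.22358843]), 'ft_torque': array([-0.01325302,  0.02645271,  0.01107848]), 'gripper_width': 0.0852950085454554}
[[ 0.01804429  0.99738164 -0.07003043  0.36503128]
 [-0.99981843  0.01757054 -0.00737497 -0.13100487]
 [-0.00612519  0.0701508   0.99751759  1.51279558]
 [ 0.          0.          0.          1.        ]] 507.15189582092427 0.0017437766708033452 [[-0.99905112  0.00247518 -0.04348252  0.41157745]
 [-0.0387277  -0.50724649  0.86093041  1.15598811]
 [-0.01992539  0.86179747  0.50686103  0.82653053]
 [ 0.          0.          0.          1.        ]]
```

View pics/top1.png

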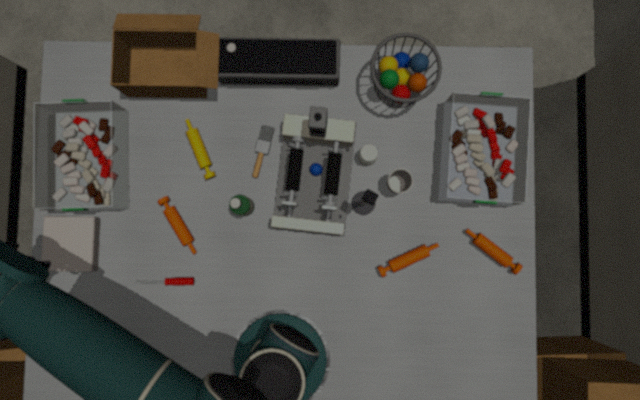

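View pics/side1.png

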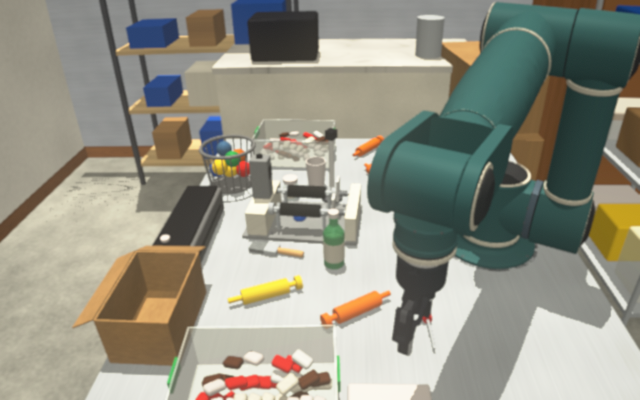

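The top view shows the feed unit centred near (315,172), with the gearbox at the top (318,127) and the plunger block at (308,226). Candidates for the roller:
- black roller, left bay (294,168)
- black roller, right bay (332,172)
- yellow lookalike (199,148)
- orange lookalikes (178,225), (408,258) and (493,250)

Only the two black ones count. I'll take one close crop to see which is reversed.

```bash
python3 - <<'E'
from h import *
f=dict(np.load('last_top.npz'));W=cloud(f)
im=cv2.cvtColor(f['color'],cv2.COLOR_RGB2BGR)[90:245,220:425]
h=W[90:245,220:425,2]; g=np.nan_to_num(np.clip(h/0.25*255,0,255)).astype(np.uint8)
c=np.clip(cv2.resize(im,None,fx=3.9,fy=3.8,interpolation=cv2.INTER_CUBIC).astype(float)*1.7,0,255)
cv2.imwrite('pics/crop1.png',c)
# white blocks: z ~0.09
P=W[90:245,220:425].reshape(-1,3)
m=(abs(P[:,2]-0.091)<0.006)
q=P[m]; print(m.sum()); print(np.histogram(q[:,0],20)); print(np.histogram(q[:,1],20))
b=P[abs(P[:,2]-.012)<.004];print(cv2.minAreaRect(b[:,:2].astype(np.float32)),len(b))
for r in (127,210,168,171): print(r,[tuple(np.round(W[r,c],3)) for c in (285,290,294,298,318,328,332,336)])
E
```

```text
3040
(array([314, 433,  93,  55,  68, 108, 145, 144, 151, 112, 109,  84, 133,
       354, 349, 289,  40,   1,   2,  56]), array([0.37054785, 0.39127564, 0.41200342, 0.43273121, 0.45345899,
       0.47418677, 0.49491456, 0.51564234, 0.53637013, 0.55709791,
       0.57782569, 0.59855348, 0.61928126, 0.64000905, 0.66073683,
       0.68146461, 0.7021924 , 0.72292018, 0.74364797, 0.76437575,
       0.78510353]))
(array([ 15,  66,  58,  40,   2,   0,   3,  76, 239, 514, 450, 113, 166,
       480, 534, 209,  56,   0,   9,  10]), array([-0.39805512, -0.37250119, -0.34694727, -0.32139335, -0.29583943,
       -0.27028551, -0.24473159, -0.21917767, -0.19362374, -0.16806982,
       -0.1425159 , -0.11696198, -0.09140806, -0.06585414, -0.04030022,
       -0.0147463 ,  0.01080763,  0.03636155,  0.06191547,  0.08746939,
        0.11302331]))
((0.5724024772644043, -0.11420020461082458), (0.461958110332489, 0.6111658215522766), 1.6609078645706177) 3471
127 [(np.float64(0.671), np.float64(-0.008), np.float64(0.09)), (np.float64(0.671), np.float64(-0.022), np.float64(0.093)), (np.float64(0.671), np.floa
[... 1199 characters left out ...]
np.float64(-0.143), np.float64(0.098)), (np.float64(0.555), np.float64(-0.155), np.float64(0.101))]
171 [(np.float64(0.556), np.float64(-0.004), np.float64(0.011)), (np.float64(0.546), np.float64(-0.025), np.float64(0.091)), (np.float64(0.544), np.float64(-0.037), np.float64(0.104)), (np.float64(0.545), np.float64(-0.048), np.float64(0.095)), (np.float64(0.554), np.float64(-0.103), np.float64(0.036)), (np.float64(0.547), np.float64(-0.132), np.float64(0.093)), (np.float64(0.547), np.float64(-0.144), np.float64(0.1)), (np.float64(0.547), np.float64(-0.155), np.float64(0.098))][ WARN:0@0.576] global loadsave.cpp:1063 imwrite_ Unsupported depth image for selected encoder is fallbacked to CV_8U.
```

View pics/crop1.png

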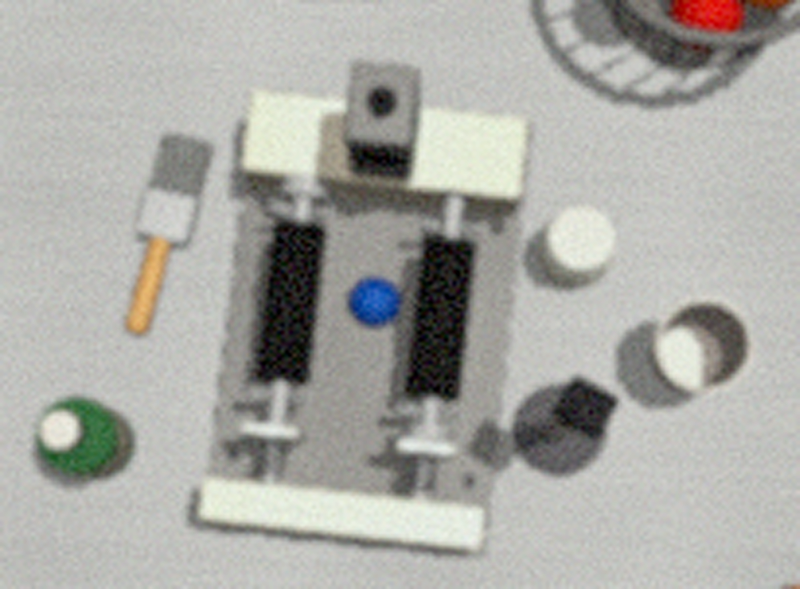

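The right-bay roller shows its thin end at the gearbox (crop 455,215), with the tapered support and hub at the plunger, so it is the reversed one. The left roller has its wide end at the gearbox (305,188). Next I'll fit the poses and check this with numbers.

```bash
python3 - <<'E'
from h import *
f=dict(np.load('last_top.npz'));W=cloud(f);c=f['color'].astype(int)
v,u=np.mgrid[:400,:640]
win=(v>90)&(v<245)&(u>265)&(u<365)
wh=win&(c.min(2)>130)&(abs(W[...,2]-.091)<.008)
n,l,s,_=cv2.connectedComponentsWithStats(wh.astype(np.uint8))
for i in range(1,n):
    if s[i,4]>150: print(s[i],cv2.minAreaRect(W[l==i][:,:2].astype(np.float32)))
dk=win&(c.max(2)<45)&(W[...,2]>.075)&(W[...,2]<.115)
n,l,s,_=cv2.connectedComponentsWithStats(dk.astype(np.uint8))
for i in range(1,n):
    if s[i,4]>150:
        p=W[l==i];print(s[i],cv2.minAreaRect(p[:,:2].astype(np.float32)),np.nanpercentile(p[:,2],[50,98]))
# mast head / jar / high things
for nm,(u0,u1,v0,v1) in dict(mast=(350,380,185,215),tower=(300,332,95,140),jar=(360,378,143,167),cup=(385,415,165,197)).items():
    p=W[v0:v1,u0:u1].reshape(-1,3); zt=np.nanpercentile(p[:,2],97); q=p[p[:,2]>zt-.012]; print(nm,zt,np.nanmean(q,0))
# profile along left/right axis
a=np.radians(-6.4)
E
```

```text
[302 222  41  11 186] ((0.3908012807369232, -0.11844980716705322), (0.11239144206047058, 0.022744039073586464), 85.8961181640625)
[286 148  17  43 541] ((0.5509857535362244, -0.035679761320352554), (0.0383116789162159, 0.12008849531412125), 84.76786041259766) [0.09612531 0.1036597 ]
[324 152  17  43 543] ((0.5408601760864258, -0.14493326842784882), (0.03726941719651222, 0.12055981904268265), 84.76567840576172) [0.095922   0.10417277]
mast 0.25122577125540185 [ 0.46423339 -0.23864446  0.24873525]
tower 0.22577531275338347 [ 0.67001536 -0.1032512   0.22042394]
jar 0.07940862283045458 [ 0.60389252 -0.24826214  0.07440173]
cup 0.09580680316018227 [ 0.52388603 -0.33788781  0.09292919]
```

Request:
arm_command([
  {"tz": -5},
  {"tz": -10},
  {"tz": -10},
], fingers=0.5)

```text
validation failed for argument at $.mo...
```

Request:
arm_command([
  {"tx": 0,"ty": 0,"tz": -6,"ax": 0,"ay": 0,"az": 0},
  {"tx": 0,"ty": 0,"tz": -11,"ax": 0,"ay": 0,"az": 0},
  {"tx": -27,"ty": -28,"tz": -11,"ax": 0,"ay": 0,"az": -10},
  {"tx": -54.9,"ty": -56.2,"tz": -11,"ax": 0,"ay": 0,"az": -21.4},
  {"tx": -54.9,"ty": -56.2,"tz": -11,"ax": 0,"ay": 0,"az": -21.4},
  {"tx": -54.9,"ty": -56.2,"tz": -11,"ax": 0,"ay": 0,"az": -21.4},
  {"tx": -54.9,"ty": -56.2,"tz": -11,"ax": 0,"ay": 0,"az": -21.4},
  {"tx": -54.9,"ty": -56.2,"tz": -11,"ax": 0,"ay": 0,"az": -21.4},
  {"tx": -54.9,"ty": -56.2,"tz": -11,"ax": 0,"ay": 0,"az": -21.4},
  {"tx": -54.9,"ty": -56.2,"tz": -11,"ax": 0,"ay": 0,"az": -21.4},
], fingers=0.5)

```text
clock: 1.35
ee_pos: [0.4545, 0.125, 0.3412]
ee_rot: [0.046, 0.999, 0.0, 0.0]
wrist_force: [0.9, -0.1, 0.3]
gripper_width: 0.0643
```

Request:
arm_command([
  {"tx": -11.1,"ty": -26.1,"tz": 0,"ax": 0,"ay": 0,"az": 0},
  {"tx": -11.1,"ty": -26.1,"tz": 0,"ax": 0,"ay": 0,"az": 0},
  {"tx": -11.1,"ty": -26.1,"tz": 0,"ax": 0,"ay": 0,"az": 0},
  {"tx": -11.1,"ty": -26.1,"tz": 0,"ax": 0,"ay": 0,"az": 0},
  {"tx": -11.1,"ty": -26.1,"tz": 0,"ax": 0,"ay": 0,"az": 0},
  {"tx": -11.1,"ty": -26.1,"tz": 0,"ax": 0,"ay": 0,"az": 0},
  {"tx": -11.1,"ty": -26.1,"tz": 0,"ax": 0,"ay": 0,"az": 0},
])

```text
clock: 2.22
ee_pos: [0.541, -0.1427, 0.3411]
ee_rot: [0.046, 0.999, 0.0, -0.0]
wrist_force: [0.1, -0.4, 0.4]
gripper_width: 0.0642
```

```bash
python3 - <<'E'
from h import *
f=grab('wrist','w1');W=cloud(f);s=arm.state();print(s['clock'],s['ee_pos'],s['ee_rot'],s['q'])
c=f['color'].astype(int)
dk=(c.max(2)<45)&(W[...,2]>.075)&(W[...,2]<.115)
n,l,st,_=cv2.connectedComponentsWithStats(dk.astype(np.uint8))
for i in range(1,n):
    if st[i,4]>400:
        p=W[l==i];print(st[i],cv2.minAreaRect(p[:,:2].astype(np.float32)),np.nanpercentile(p[:,2],[50,98]))
E
```

```text
2.275 [ 0.54101419 -0.1422484   0.34133188] [4.52833075e-02 9.98974182e-01 7.98202344e-05 1.97802529e-06] [-3.02790488e-01 -1.43205514e-01  1.52204256e+00  1.58293432e-04
  1.76279243e+00 -1.78295902e+00]
[321 124  13  86 536] ((0.5414246916770935, -0.1362597793340683), (0.015968523919582367, 0.11381765455007553), 85.3739242553711) [0.09501586 0.10018361]
[ 385  124   33   86 1553] ((0.5506865978240967, -0.0378655269742012), (0.03462379425764084, 0.11514172703027725), 84.27165222167969) [0.09686915 0.1005434 ]
```

View pics/w1.png

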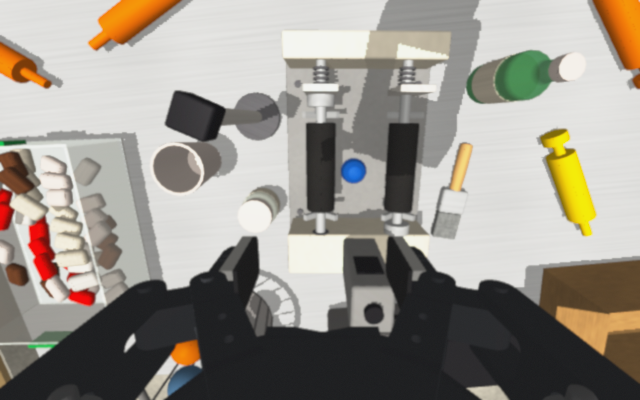

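The wrist view confirms the choice. The roller at (320,165), in the +x bay by the mast, has its hub at (320,100) beside the plunger. The other roller's hub is at the gearbox (400,228). I'll refine with a cylinder fit.

```bash
cat >> h.py <<'E'
from scipy.optimize import least_squares
def cyl(W,mid,yaw,r=.02,L=.05,h0=.085,h1=.115,w=.03):
    y=np.array([np.cos(yaw),np.sin(yaw)]);x=np.array([y[1],-y[0]])
    P=W.reshape(-1,3);P=P[np.isfinite(P[:,0])];d=P[:,:2]-mid;a=d@y;b=d@x
    m=(abs(a)<L)&(abs(b)<w)&(P[:,2]>h0)&(P[:,2]<h1);a,b,z=a[m],b[m],P[m,2]
    R=least_squares(lambda t:np.hypot(b-t[0]-t[1]*a,z-t[2]-t[3]*a)-r,[0,0,z.max()-r,0],loss='soft_l1',f_scale=.002)
    return m.sum(),R.x,mid+x*R.x[0]
E
python3 - <<'E'
from h import *
yaw=np.radians(-5.25)
for n in('top','wrist','side'):
    W=cloud(dict(np.load(f'last_{n}.npz')))
    for mid in ([.541,-.145],[.551,-.0357]): print(n,*cyl(W,np.array(mid),yaw))
f=dict(np.load('last_wrist.npz'));W=cloud(f)
y=np.array([np.cos(yaw),np.sin(yaw)])
# barrel ends along the axis, by darkness
for cc in (321,402):
  for r in (95,105,116,120,124,128,205,209,213,217): print(cc,r,f['color'][r,cc],np.round(W[r,cc],4), round(float((W[r,cc,:2]-[.546,-.0903])@y),4))
E
```

```text
top 460 [0.00109962 0.00699978 0.07936889 0.00240983] [ 0.54089938 -0.14609501]
top 461 [ 0.00092171 -0.00759796  0.07912224  0.00422624] [ 0.55091566 -0.03661784]
wrist 2107 [-1.34002265e-05  1.75382140e-03  7.95802678e-02 -1.57995966e-04] [ 0.54100123 -0.14498666]
wrist 2093 [-0.00038181 -0.00069739  0.07962466  0.00279325] [ 0.55103494 -0.03531979]
side 273 [-0.00051679 -0.00721259  0.08134705 -0.00566571] [ 0.54104729 -0.14448537]
side 320 [-0.00042981  0.00112665  0.08157164 -0.01018868] [ 0.55103933 -0.03527199]
321 95 [229 229 226] [ 0.4492 -0.136   0.0968] -0.0923
321 105 [219 219 217] [ 0.461  -0.137   0.0975] -0.0804
321 116 [230 229 227] [ 0.4741 -0.1383  0.087 ] -0.0672
321 120 [229 229 227] [ 0.4791 -0.1387  0.0879] -0.0622
321 124 [55 53 51] [ 0.4839 -0.1391  0.0996] -0.0574
321 128 [49 47 45] [ 0.4887 -0.1396  0.1006] -0.0525
321 205 [51 49 47] [ 0.5897 -0.1488  0.1001] 0.0489
321 209 [45 44 42] [ 0.5952 -0.1493  0.1006] 0.0544
321 213 [177 176 173] [ 0.6012 -0.1499  0.0995] 0.0604
321 217 [224 223 220] [ 0.6112 -0.1508  0.0871] 0.0704
402 95 [118 117 115] [ 0.4575 -0.0327  0.0844] -0.0934
402 105 [127 126 125] [ 0.4698 -0.0329  0.084 ] -0.0811
402 116 [132 132 130] [ 0.4835 -0.0334  0.0848] -0.0674
402 120 [134 134 132] [ 0.4886 -0.0335  0.0849] -0.0624
402 124 [42 40 40] [ 0.4931 -0.0371  0.0982] -0.0576
402 128 [36 35 34] [ 0.498  -0.0372  0.0983] -0.0527
402 205 [52 50 48] [ 0.5995 -0.0398  0.1003] 0.0487
402 209 [51 49 47] [ 0.6053 -0.0399  0.1   ] 0.0544
402 213 [135 135 132] [ 0.6112 -0.0398  0.0995] 0.0603
402 217 [179 178 175] [ 0.6232 -0.0357  0.0825] 0.0719
```

Request:
arm_command([
  {"tx": 0,"ty": -0.3,"tz": 6,"ax": 0,"ay": 0,"az": 0},
  {"tx": 0,"ty": -0.3,"tz": 12,"ax": 0,"ay": 0,"az": 0},
  {"tx": 0,"ty": -0.3,"tz": 17,"ax": 0,"ay": 0,"az": 0},
  {"tx": 0,"ty": -0.3,"tz": 20,"ax": 0,"ay": 0,"az": 0},
  {"tx": 0,"ty": -0.3,"tz": 22,"ax": 0,"ay": 0,"az": 0},
  {"tx": 0,"ty": -0.3,"tz": 22,"ax": 0,"ay": 0,"az": 0},
])

```text
clock: 3.02
ee_pos: [0.5406, -0.1454, 0.1207]
ee_rot: [0.045, 0.999, 0.0, -0.001]
wrist_force: [0.2, -0.3, -0.0]
gripper_width: 0.0638
```

Request:
arm_command([
  {"tx": 0,"ty": 0,"tz": 2,"ax": 0,"ay": 0,"az": 0},
  {"tx": 0,"ty": 0,"tz": 4,"ax": 0,"ay": 0,"az": 0},
  {"tx": 0,"ty": 0,"tz": 5.5,"ax": 0,"ay": 0,"az": 0},
  {"tx": 0,"ty": 0,"tz": 6,"ax": 0,"ay": 0,"az": 0},
  {"tx": 0,"ty": 0,"tz": 6,"ax": 0,"ay": 0,"az": 0},
  {"tx": 0,"ty": 0,"tz": 6,"ax": 0,"ay": 0,"az": 0},
])

```text
clock: 3.78
ee_pos: [0.5412, -0.1461, 0.0619]
ee_rot: [0.046, 0.999, -0.0, 0.0]
wrist_force: [0.9, -0.0, -0.1]
gripper_width: 0.0637
```

Request:
arm_command([
  {"tx": 0,"ty": 0,"tz": 0,"ax": 0,"ay": 0,"az": 0},
  {"tx": 0,"ty": 0,"tz": 0,"ax": 0,"ay": 0,"az": 0},
  {"tx": 0,"ty": 0,"tz": 0,"ax": 0,"ay": 0,"az": 0},
  {"tx": 0,"ty": 0,"tz": 0,"ax": 0,"ay": 0,"az": 0},
  {"tx": 0,"ty": 0,"tz": 0,"ax": 0,"ay": 0,"az": 0},
  {"tx": 0,"ty": 0,"tz": 0,"ax": 0,"ay": 0,"az": 0},
], fingers=-1)

```text
clock: 4.53
ee_pos: [0.5412, -0.1454, 0.0621]
ee_rot: [0.046, 0.999, 0.001, 0.0]
wrist_force: [-1.0, 7.6, 4.9]
gripper_width: 0.0383
```

Request:
arm_command([
  {"tx": 0.2,"ty": 0,"tz": -0.3,"ax": 0,"ay": 0,"az": 0},
  {"tx": 0.2,"ty": 0,"tz": -1,"ax": 0,"ay": 0,"az": 0},
  {"tx": 0.2,"ty": 0,"tz": -2,"ax": 0,"ay": 0,"az": 0},
  {"tx": 0.2,"ty": 0,"tz": -3,"ax": 0,"ay": 0,"az": 0},
  {"tx": 0.2,"ty": 0,"tz": -3.8,"ax": 0,"ay": 0,"az": 0},
  {"tx": 0.2,"ty": 0,"tz": -3.8,"ax": 0,"ay": 0,"az": 0},
  {"tx": -0.5,"ty": 0,"tz": -3.8,"ax": 0,"ay": 0,"az": 0},
  {"tx": -1.5,"ty": 0,"tz": -3.8,"ax": 0,"ay": 0,"az": 0},
  {"tx": -1.5,"ty": 0,"tz": -4.5,"ax": 0,"ay": 0,"az": 0},
  {"tx": -1.5,"ty": 0,"tz": -6,"ax": 0,"ay": 0,"az": 0},
])

```text
clock: 5.78
ee_pos: [0.5553, -0.1472, 0.1215]
ee_rot: [0.046, 0.999, 0.0, -0.001]
wrist_force: [0.8, 0.2, -3.2]
gripper_width: 0.0384
```

```bash
python3 - <<'E'
from h import *
f=grab('wrist','w2');s=arm.state();print(s['clock'],s['ee_pos'],s['wrist_force'],s['ft_torque'],s['gripper_width'])
g=grab('side','s2');cv2.imwrite('pics/c2.png',np.hstack([cv2.resize(cv2.imread('pics/w2.png'),(480,300)),cv2.resize(cv2.imread('pics/s2.png')[130:280,180:400],(320,300))[:,:320]]))
E
```

```text
5.825 [ 0.5562584  -0.14756448  0.12451131] [ 0.14369696 -0.07338382 -0.5168985 ] [-0.00457123 -0.06120727  0.03813468] 0.038056202674119216
```

View pics/c2.png

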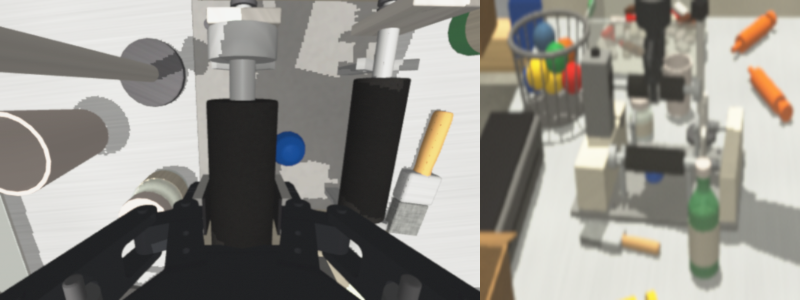

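Request:
arm_command([
  {"tx": 0,"ty": 0,"tz": -3,"ax": 0,"ay": 0,"az": 0},
  {"tx": 0,"ty": 0,"tz": -8,"ax": 0,"ay": 0,"az": 0},
  {"tx": 0,"ty": 0,"tz": -13,"ax": 0,"ay": 0,"az": 0},
  {"tx": 0,"ty": 0,"tz": -17.6,"ax": 0,"ay": 0,"az": 0},
  {"tx": 0,"ty": 0,"tz": -17.6,"ax": 0,"ay": 0,"az": 10},
  {"tx": 0,"ty": 0,"tz": -17.6,"ax": 0,"ay": 0,"az": 20},
  {"tx": 0,"ty": 0,"tz": -17.6,"ax": 0,"ay": 0,"az": 30},
  {"tx": 0,"ty": 0,"tz": -17.6,"ax": 0,"ay": 0,"az": 40},
  {"tx": 0,"ty": 0,"tz": -17.6,"ax": 0,"ay": 0,"az": 50},
  {"tx": 0,"ty": 0,"tz": -17.6,"ax": 0,"ay": 0,"az": 60},
])

```text
clock: 7.12
ee_pos: [0.5556, -0.1474, 0.2976]
ee_rot: [0.541, 0.841, 0.0, 0.0]
wrist_force: [0.2, 0.4, -3.8]
gripper_width: 0.0381
```

Request:
arm_command([
  {"tx": 0,"ty": 0,"tz": 0,"ax": 0,"ay": 0,"az": 10},
  {"tx": 0,"ty": 0,"tz": 0,"ax": 0,"ay": 0,"az": 20},
  {"tx": 0,"ty": 0,"tz": 0,"ax": 0,"ay": 0,"az": 30},
  {"tx": 0,"ty": 0,"tz": 0,"ax": 0,"ay": 0,"az": 40},
  {"tx": 0,"ty": 0,"tz": 0,"ax": 0,"ay": 0,"az": 50},
  {"tx": 0,"ty": 0,"tz": 0,"ax": 0,"ay": 0,"az": 60},
  {"tx": 0,"ty": 0,"tz": 0,"ax": 0,"ay": 0,"az": 70},
  {"tx": 0,"ty": 0,"tz": 0,"ax": 0,"ay": 0,"az": 80},
  {"tx": 0,"ty": 0,"tz": 0,"ax": 0,"ay": 0,"az": 90},
])

```text
clock: 8.25
ee_pos: [0.5556, -0.1474, 0.2976]
ee_rot: [0.977, 0.212, 0.0, 0.0]
wrist_force: [0.1, -0.4, -3.9]
gripper_width: 0.0381
```

Request:
arm_command([
  {"tx": 0,"ty": 0,"tz": 0,"ax": 0,"ay": 0,"az": 10},
  {"tx": 0,"ty": 0,"tz": 0,"ax": 0,"ay": 0,"az": 20},
  {"tx": 0,"ty": 0,"tz": 0,"ax": 0,"ay": 0,"az": 28},
  {"tx": 0,"ty": 0,"tz": 0,"ax": 0,"ay": 0,"az": 30},
  {"tx": 0,"ty": 0,"tz": 0,"ax": 0,"ay": 0,"az": 30},
  {"tx": 0,"ty": 0,"tz": 0,"ax": 0,"ay": 0,"az": 30},
])

```text
clock: 9.0
ee_pos: [0.5558, -0.1474, 0.2974]
ee_rot: [0.999, -0.045, 0.0, 0.0]
wrist_force: [0.0, -0.3, -3.8]
gripper_width: 0.0383
```

```bash
python3 - <<'E'
from h import *
f=grab('wrist','w3');s=arm.state();print(s['clock'],s['ee_pos'],s['ee_rot'],s['wrist_force'],s['ft_torque'],s['gripper_width'],s['q'])
W=cloud(f); T=grab('top','t3');Wt=cloud(T)
t=np.linspace(0,1,1)
for n,X in(('w',W),('t',Wt)):
    P=X.reshape(-1,3);C=dict(w=f,t=T)[n]['color'].reshape(-1,3)
    m=(abs(P[:,2]-.325)<.04)&(np.hypot(P[:,0]-s['ee_pos'][0],P[:,1]-s['ee_pos'][1])<.13)
    print(n,m.sum(),np.nanmin(P[m],0),np.nanmax(P[m],0))
im=cv2.imread('pics/w3.png');cv2.imwrite('pics/c3.png',im)
E
```

```text
9.05 [ 0.55578148 -0.14737976  0.29731968] [ 9.98993611e-01 -4.48526999e-02 -1.01937499e-05  4.24714832e-06] [-0.02918014 -0.23724156 -3.29498484] [-0.03715369  0.0142842   0.04734455] 0.03830330735809487 [-3.03566283e-01 -1.11486454e-01  1.56367234e+00 -1.35222567e-05
  1.68942431e+00  1.35696395e+00]
w 38486 [ 0.52594304 -0.20596019  0.29976005] [ 0.65188801 -0.09171934  0.36499826]
t 386 [ 0.46067799 -0.1941312   0.29904112] [ 0.55297618 -0.09471956  0.36118971]
```

View pics/c3.png

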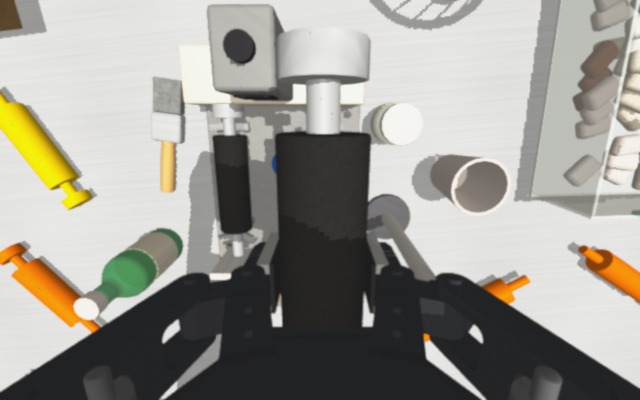

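The wrist view shows the roller still held, with its hub (323,55) now towards the gearbox beside the tower. I'll measure the tilt and offset in the grip.

```bash
python3 - <<'E'
from h import *
W=cloud(dict(np.load('last_wrist.npz')));s=arm.state();yaw=np.radians(-5.25)
m=np.array([.5558,-.1474]);y=np.array([np.cos(yaw),np.sin(yaw)])
print(np.degrees(2*np.arctan2(s['ee_rot'][1],s['ee_rot'][0]))-90)
n,x,p=cyl(W,m+y*.04,yaw,L=.02,h0=.318,h1=.345,w=.022);print('barrel',n,x,p)
n,x,p=cyl(W,m+y*.0875,yaw,r=.018,L=.006,h0=.318,h1=.345,w=.022);print('hub',n,x,p)
P=W.reshape(-1,3);d=P[:,:2]-m;a=d@y;b=d@[y[1],-y[0]]
for z0,z1,w in((.318,.345,.02),):
    k=(abs(b)<.005)&(abs(P[:,2]-.325)<.025)&(a>-.05)&(a<.12)
    for lo in np.arange(0,.105,.005):
        q=k&(a>=lo)&(a<lo+.005)
        if q.any(): print(round(lo,3),q.sum(),np.round(P[q,2].max(),4),np.round(a[q].max(),4))
E
```

```text
-95.1611230914916
barrel 9510 [ 0.00061637  0.00046144  0.31452567 -0.00374729] [ 0.5955758  -0.15167385]
hub 3521 [ 0.0006152   0.00646562  0.31452973 -0.00092847] [ 0.64287664 -0.15601901]
0.0 270 0.3359 0.005
0.005 288 0.3365 0.0099
0.01 289 0.3363 0.015
0.015 304 0.3361 0.02
0.02 315 0.3361 0.025
0.025 322 0.3363 0.03
0.03 355 0.336 0.035
0.035 349 0.3361 0.04
0.04 362 0.3359 0.045
0.045 376 0.3362 0.05
0.05 399 0.3362 0.055
0.055 405 0.3363 0.06
0.06 386 0.3331 0.0648
0.065 350 0.3234 0.07
0.07 351 0.3238 0.075
0.075 368 0.3328 0.08
0.08 589 0.3349 0.085
0.085 491 0.3343 0.09
0.09 490 0.3347 0.095
0.095 19 0.3323 0.0954
```

Request:
arm_command([
  {"tx": 0,"ty": -0.15,"tz": 0,"ax": 0,"ay": 0,"az": 0},
  {"tx": 0,"ty": -0.15,"tz": 4,"ax": 0,"ay": 0,"az": 0},
  {"tx": 0,"ty": -0.15,"tz": 9,"ax": 0,"ay": 0,"az": 0},
  {"tx": 0,"ty": -0.15,"tz": 13.5,"ax": 0,"ay": 0,"az": 0},
  {"tx": 0,"ty": -0.15,"tz": 16.5,"ax": 0,"ay": 0,"az": 0},
  {"tx": 0,"ty": -0.15,"tz": 18.5,"ax": 0,"ay": 0,"az": 0},
  {"tx": 0,"ty": -0.15,"tz": 19.5,"ax": 0,"ay": 0,"az": 0},
  {"tx": 0,"ty": -0.15,"tz": 19.5,"ax": 0,"ay": 0,"az": 0},
  {"tx": 0,"ty": -0.15,"tz": 19.5,"ax": 0,"ay": 0,"az": 0},
])

```text
clock: 10.22
ee_pos: [0.5565, -0.146, 0.1036]
ee_rot: [0.999, -0.046, 0.001, 0.0]
wrist_force: [-1.0, 0.3, -4.1]
gripper_width: 0.0385
```

```bash
python3 - <<'E'
from h import *
f=grab('wrist','w4');s=arm.state();print(s['clock'],s['ee_pos'],s['ee_rot'],s['wrist_force'],s['gripper_width'])
W=cloud(f);yaw=np.radians(-5.25);m=np.array([.541,-.145]);y=np.array([np.cos(yaw),np.sin(yaw)])
P=W.reshape(-1,3);d=P[:,:2]-m;a=d@y;b=d@[y[1],-y[0]]
k=(abs(b)<.005)&(abs(P[:,2]-.13)<.02)&(a>.05);print('hub end',a[k].max())
n,x,p=cyl(W,m+y*.055,yaw,L=.015,h0=.122,h1=.15,w=.022);print('barrel',n,x,p)
n,x,p=cyl(W,m+y*.1025,yaw,r=.018,L=.006,h0=.122,h1=.15,w=.022);print('hub',n,x,p)
g=grab('side','s4');cv2.imwrite('pics/c4.png',np.hstack([cv2.resize(cv2.imread('pics/w4.png'),(480,300)),cv2.resize(cv2.imread('pics/s4.png')[130:280,220:380],(320,300))]))
E
```

```text
10.275 [ 0.55648341 -0.1460414   0.10353128] [ 9.98958562e-01 -4.56192015e-02  7.91883012e-04  2.31296907e-04] [ 0.40396867  0.53354448 -4.09621493] 0.0384441850180319
hub end 0.11085504277244716
barrel 7094 [ 0.00032554 -0.00038166  0.12081971  0.0015931 ] [ 0.59573948 -0.15035676]
hub 3558 [ 0.00040403 -0.00150068  0.12084092  0.00122876] [ 0.64303304 -0.15478125]
```

View pics/c4.png

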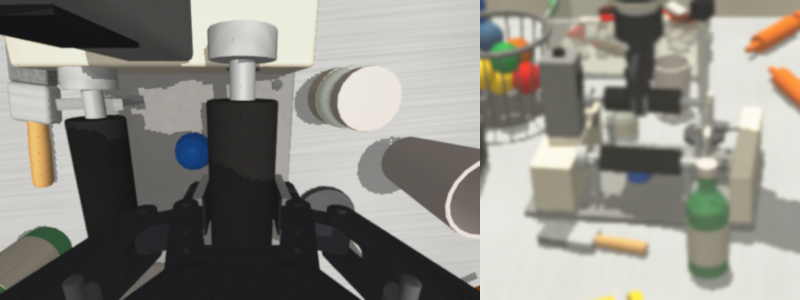

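Request:
arm_command([
  {"tx": -0.4,"ty": 0,"tz": 0.2,"ax": 0,"ay": 0,"az": 0},
  {"tx": -0.8,"ty": 0,"tz": 0.2,"ax": 0,"ay": 0,"az": 0},
  {"tx": -1.2,"ty": 0,"tz": 0.2,"ax": 0,"ay": 0,"az": 0},
  {"tx": -1.6,"ty": 0,"tz": 0.2,"ax": 0,"ay": 0,"az": 0},
  {"tx": -1.9,"ty": 0,"tz": 0.2,"ax": 0,"ay": 0,"az": 0},
  {"tx": -1.9,"ty": 0,"tz": 0.2,"ax": 0,"ay": 0,"az": 0},
  {"tx": -1.9,"ty": 0,"tz": 0.2,"ax": 0,"ay": 0,"az": 0},
])

```text
clock: 11.2
ee_pos: [0.5379, -0.1442, 0.1011]
ee_rot: [0.999, -0.046, 0.002, 0.0]
wrist_force: [10.0, -0.3, -4.2]
gripper_width: 0.0382
```

```bash
python3 - <<'E'
from h import *
f=grab('wrist','w5');s=arm.state();print(s['clock'],s['ee_pos'],s['ee_rot'],s['wrist_force'],s['ft_torque'],s['gripper_width'])
W=cloud(f);yaw=np.radians(-5.25);m=np.array([.541,-.145]);y=np.array([np.cos(yaw),np.sin(yaw)])
P=W.reshape(-1,3);d=P[:,:2]-m;a=d@y;b=d@[y[1],-y[0]]
k=(abs(b)<.005)&(abs(P[:,2]-.13)<.02)&(a>.05);print('hub end',np.sort(a[k])[-5:])
n,x,p=cyl(W,m+y*.035,yaw,L=.015,h0=.12,h1=.15,w=.022);print('barrel',n,x,p)
n,x,p=cyl(W,m+y*.084,yaw,r=.018,L=.006,h0=.12,h1=.15,w=.022);print('hub',n,x,p)
E
```

```text
11.25 [ 0.53795013 -0.14424907  0.10106307] [ 9.98955750e-01 -4.56580304e-02  1.64965298e-03  1.77416099e-04] [ 9.34083314 -0.1463595  -4.0578687 ] [-0.04766641 -1.58778716 -0.05646931] 0.03825285996233081
hub end [0.09199594 0.09203824 0.09207979 0.09214483 0.0922094 ]
barrel 7049 [0.00020739 0.00202143 0.11851655 0.00553905] [ 0.5758342  -0.14840907]
hub 3585 [ 0.00028704 -0.00346559  0.11882508  0.00237568] [ 0.62462135 -0.15297197]
```

Request:
arm_command([
  {"tx": 0,"ty": 0,"tz": 0.7,"ax": 0,"ay": 0,"az": 0},
  {"tx": 0,"ty": 0,"tz": 1.4,"ax": 0,"ay": 0,"az": 0},
  {"tx": 0,"ty": 0,"tz": 2.1,"ax": 0,"ay": 0,"az": 0},
  {"tx": 0,"ty": 0,"tz": 2.8,"ax": 0,"ay": 0,"az": 0},
  {"tx": 0,"ty": 0,"tz": 3.2,"ax": 0,"ay": 0,"az": 0},
  {"tx": 0,"ty": 0,"tz": 3.5,"ax": 0,"ay": 0,"az": 0},
  {"tx": 0,"ty": 0,"tz": 3.6,"ax": 0,"ay": 0,"az": 0},
  {"tx": 0,"ty": 0,"tz": 3.6,"ax": 0,"ay": 0,"az": 0},
  {"tx": 0,"ty": 0,"tz": 3.6,"ax": 0,"ay": 0,"az": 0},
])

```text
clock: 12.38
ee_pos: [0.5385, -0.1448, 0.0671]
ee_rot: [0.999, -0.046, 0.002, 0.001]
wrist_force: [0.7, -1.4, 15.9]
gripper_width: 0.0382
```

```bash
python3 - <<'E'
from h import *
f=grab('wrist','w6');s=arm.state();print(s['clock'],s['ee_pos'],s['ee_rot'],s['wrist_force'],s['ft_torque'],s['gripper_width'])
W=cloud(f);yaw=np.radians(-5.25);m=np.array([.541,-.145]);y=np.array([np.cos(yaw),np.sin(yaw)])
P=W.reshape(-1,3);d=P[:,:2]-m;a=d@y;b=d@[y[1],-y[0]]
n,x,p=cyl(W,m+y*.035,yaw,L=.015,h0=.085,h1=.112,w=.022);print('barrel',n,x,p)
n,x,p=cyl(W,m+y*.084,yaw,r=.018,L=.005,h0=.085,h1=.112,w=.022);print('hub',n,x,p)
E
```

```text
12.425 [ 0.53850515 -0.14481608  0.06713454] [ 9.98951251e-01 -4.57118512e-02  2.49527967e-03  7.73021101e-04] [-0.22107094 -0.71277128 15.31334626] [-0.28968286 -0.41339555 -0.08201065] 0.03818559143560133
barrel 6841 [ 0.00076165  0.00285939  0.08183265 -0.07253093] [ 0.57578348 -0.14896101]
hub 2496 [ 0.00092189  0.00870105  0.07825247 -0.07565954] [ 0.62456326 -0.15360416]
```

View pics/w6.png

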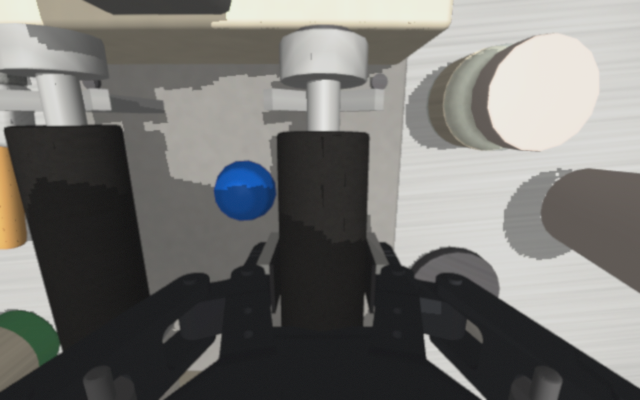

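The wrist view and fit show the hub end settled in its V, but the thin end about 8 mm high. Plunger friction tipped the roller 4.3° in the grip. I'll pitch the thin end down while lowering.

Request:
arm_command([
  {"tx": 0.04,"ty": 0,"tz": 0.03,"ax": 0,"ay": 1.2,"az": 0},
  {"tx": 0.08,"ty": 0,"tz": 0.08,"ax": 0,"ay": 2.4,"az": 0},
  {"tx": 0.12,"ty": 0,"tz": 0.14,"ax": 0,"ay": 3.6,"az": 0},
  {"tx": 0.15,"ty": 0,"tz": 0.2,"ax": 0,"ay": 4.6,"az": 0},
  {"tx": 0.15,"ty": 0,"tz": 0.2,"ax": 0,"ay": 4.6,"az": 0},
  {"tx": 0.15,"ty": 0,"tz": 0.2,"ax": 0,"ay": 4.6,"az": 0},
])

```text
clock: 13.18
ee_pos: [0.5399, -0.1449, 0.0646]
ee_rot: [0.998, -0.046, 0.042, 0.003]
wrist_force: [4.1, -2.5, 9.1]
gripper_width: 0.0383
```

```bash
cat > chk.py <<'E'
import sys
from h import *
f=grab('wrist',sys.argv[1]);s=arm.state();print(s['clock'],s['ee_pos'],s['ee_rot'],s['wrist_force'],s['ft_torque'],s['gripper_width'])
W=cloud(f);yaw=np.radians(-5.25);m=np.array([.541,-.145]);y=np.array([np.cos(yaw),np.sin(yaw)])
P=W.reshape(-1,3);d=P[:,:2]-m;a=d@y;b=d@[y[1],-y[0]]
n,x,p=cyl(W,m+y*.035,yaw,L=.015,h0=.085,h1=.112,w=.022);print('barrel',n,x,p,'mid z',x[2]-.035*x[3])
n,x,p=cyl(W,m+y*.084,yaw,r=.018,L=.005,h0=.085,h1=.112,w=.022);print('hub',n,x,p)
C=f['color'].reshape(-1,3).max(1);k=(abs(b)<.004)&(a>.03)&(a<.08)&(P[:,2]>.09)&(C<90);print('barrel end',np.sort(a[k])[-3:])
E
python3 chk.py w7
```

```text
13.225 [ 0.5398805  -0.14493229  0.06457112] [ 0.99805262 -0.04568785  0.04239048  0.00257572] [ 4.53991759 -2.77662897  8.61630869] [-0.34575581 -0.55136866 -0.13837954] 0.037891027822951034
barrel 6696 [ 0.00076456  0.00240968  0.08055226 -0.03511978] [ 0.57578321 -0.14896391] mid z 0.0817814526910349
hub 2321 [ 0.00094896  0.00387795  0.07883194 -0.03490664] [ 0.62456078 -0.15363111]
barrel end [0.07835858 0.07837661 0.07846643]
```

Request:
arm_command([
  {"tx": 0.04,"ty": 0,"tz": 0.05,"ax": 0,"ay": 1.2,"az": 0},
  {"tx": 0.08,"ty": 0,"tz": 0.1,"ax": 0,"ay": 2.4,"az": 0},
  {"tx": 0.1,"ty": 0,"tz": 0.16,"ax": 0,"ay": 3.2,"az": 0},
  {"tx": 0.1,"ty": 0,"tz": 0.16,"ax": 0,"ay": 3.2,"az": 0},
  {"tx": 0.1,"ty": 0,"tz": 0.16,"ax": 0,"ay": 3.2,"az": 0},
])

```text
clock: 13.85
ee_pos: [0.541, -0.145, 0.0626]
ee_rot: [0.996, -0.046, 0.07, 0.004]
wrist_force: [7.9, -2.2, 4.7]
gripper_width: 0.0386
```

```bash
python3 chk.py w8
```

```text
13.9 [ 0.54095082 -0.14499317  0.06261963] [ 0.99648877 -0.04560363  0.07011482  0.00378825] [ 8.59124803 -2.93503167  3.85103305] [-0.40609031 -0.77031222 -0.16301508] 0.03811809806729545
barrel 6637 [ 0.00071967  0.00405314  0.07965107 -0.00473961] [ 0.57578732 -0.14891921] mid z 0.0798169530015862
hub 2236 [ 0.00089488 -0.00343423  0.07941305 -0.00816891] [ 0.62456573 -0.15357726]
barrel end [0.07825117 0.07828016 0.07829946]
```

Level and seated, with the plunger bearing at 8.6 N. Releasing.

Request:
arm_command([
  {"tx": 0,"ty": 0,"tz": 0,"ax": 0,"ay": 0,"az": 0},
  {"tx": 0,"ty": 0,"tz": 0,"ax": 0,"ay": 0,"az": 0},
  {"tx": 0,"ty": 0,"tz": 0,"ax": 0,"ay": 0,"az": 0},
  {"tx": 0,"ty": 0,"tz": 0,"ax": 0,"ay": 0,"az": 0},
  {"tx": 0,"ty": 0,"tz": 0,"ax": 0,"ay": 0,"az": 0},
], fingers=0.45)

```text
clock: 14.52
ee_pos: [0.5396, -0.1444, 0.0607]
ee_rot: [0.997, -0.046, 0.068, 0.003]
wrist_force: [1.2, -0.0, -0.6]
gripper_width: 0.0616
```

```bash
python3 chk.py w9
```

```text
14.575 [ 0.5396224  -0.14437138  0.06074735] [ 0.9966482  -0.04552944  0.06789629  0.0030871 ] [ 0.08034509 -0.62590975 -0.53885846] [ 0.0410003   0.10137283 -0.05098694] 0.06181836579529142
barrel 6879 [ 0.00078299  0.00159449  0.07958182 -0.00402067] [ 0.57578153 -0.14898226] mid z 0.07972253898255943
hub 2667 [ 0.00103873 -0.00234961  0.0785226   0.38802468] [ 0.62455257 -0.15372051]
barrel end [0.06003809 0.06005494 0.06019874]
```

View pics/w9.png

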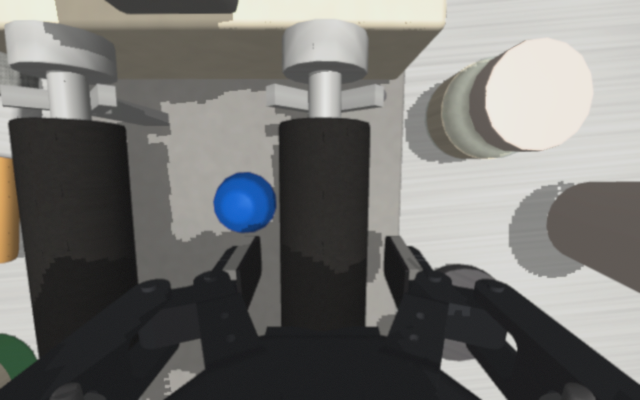

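Released. The spring pushed the hub to the stop (barrel end at +60.0 mm), and the roller is level. Retreating.

Request:
arm_command([
  {"tx": 0,"ty": 0,"tz": -2,"ax": 0,"ay": 0,"az": 0},
  {"tx": 0,"ty": 0,"tz": -5,"ax": 0,"ay": 0,"az": 0},
  {"tx": 0,"ty": 0,"tz": -9,"ax": 0,"ay": 0,"az": 0},
  {"tx": 0,"ty": 0,"tz": -14,"ax": 0,"ay": 0,"az": 0},
  {"tx": 0,"ty": 0,"tz": -20,"ax": 0,"ay": 0,"az": 0},
  {"tx": 0,"ty": 0,"tz": -26,"ax": 0,"ay": -7.8,"az": 0},
  {"tx": 0,"ty": 0,"tz": -28,"ax": 0,"ay": -7.8,"az": 0},
  {"tx": 0,"ty": 0,"tz": -28,"ax": 0,"ay": -7.8,"az": 0},
  {"tx": 0,"ty": 0,"tz": -28,"ax": 0,"ay": -7.8,"az": 0},
  {"tx": 0,"ty": 0,"tz": -28,"ax": 0,"ay": -7.8,"az": 0},
])

```text
clock: 15.82
ee_pos: [0.5014, -0.1408, 0.3367]
ee_rot: [0.999, -0.046, -0.001, -0.0]
wrist_force: [0.2, -0.7, -0.1]
gripper_width: 0.0617
```

Request:
arm_command([
  {"tx": -6,"ty": 0,"tz": 0,"ax": 0,"ay": 0,"az": 0},
  {"tx": -12,"ty": 0,"tz": 0,"ax": 0,"ay": 0,"az": 0},
  {"tx": -12,"ty": 0,"tz": 0,"ax": 0,"ay": 0,"az": 0},
  {"tx": -12,"ty": 0,"tz": 0,"ax": 0,"ay": 0,"az": 0},
])

```text
clock: 16.32
ee_pos: [0.3824, -0.13, 0.3378]
ee_rot: [0.999, -0.046, 0.0, -0.0]
wrist_force: [-0.4, -0.2, 0.4]
gripper_width: 0.0618
```

```bash
python3 - <<'E'
from h import *
f=grab('wrist','w10');s=arm.state();print(s['clock'],s['ee_pos'],s['ee_rot'],s['wrist_force'])
W=cloud(f);yaw=np.radians(-5.25);y=np.array([np.cos(yaw),np.sin(yaw)])
for m in ([.541,-.145],[.551,-.0355]):
    m=np.array(m);print(cyl(W,m,yaw)[:2])
    P=W.reshape(-1,3);d=P[:,:2]-m;a=d@y;b=d@[y[1],-y[0]];C=f['color'].reshape(-1,3).max(1)
    k=(abs(b)<.01)&(abs(a)<.08)&(P[:,2]>.09)&(C<90);print(np.nanpercentile(a[k],[0.2,99.8]))
    k=(abs(b)<.02)&(a>-.135)&(a<-.07)&(P[:,2]>.12);print('plunger plate',k.sum(),np.percentile(a[k],[5,50,95]) if k.any() else '')
t=grab('top','t10');c0=cv2.imread('pics/t3.png') if False else cv2.imread('pics/top1.png');c1=cv2.imread('pics/t10.png')
cv2.imwrite('pics/c10.png',np.vstack([cv2.resize(c1[90:245,150:425],(528,298)),cv2.resize(cv2.imread('pics/w10.png')[:,80:],(528,300))]))
E
```

```text
16.375 [ 0.38273076 -0.13004635  0.33754747] [ 9.98958612e-01 -4.56237104e-02 -3.72345203e-04 -1.72191548e-04] [-0.536515   -0.61066559  1.0148064 ]
(np.int64(2545), array([ 0.00066175,  0.00485012,  0.07983276, -0.00424961]))
[-0.05949752  0.03628684]
plunger plate 236 [-0.10171611 -0.0983774  -0.09506034]
(np.int64(2565), array([ 0.00013905, -0.00331684,  0.07957129,  0.00120085]))
[-0.05867598  0.03640488]
plunger plate 245 [-0.10167824 -0.09833354 -0.09501133]
```

View pics/c10.png

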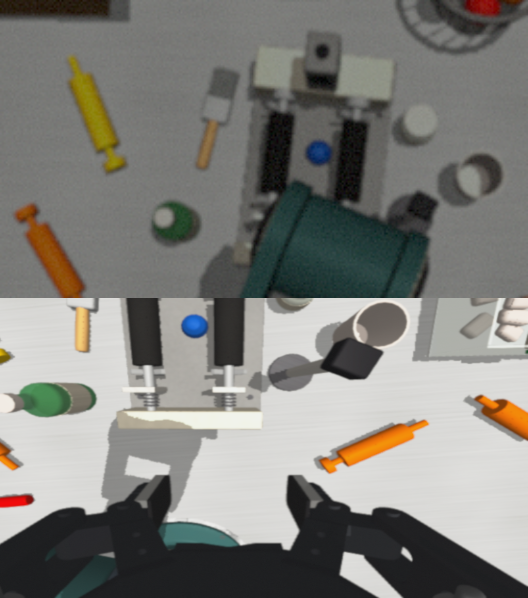

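Both plunger plates have their face at -95.0 mm. Both rollers are level at axle height, thin ends at the plungers (about (148,380) and (230,380) in the lower picture). The egg half and the other things in view look undisturbed. Handing in.

```bash
python3 -c "
from rig import arm
print(arm.finish_job())"
```

```text
the job is handed in; nothing more can be done
None
```

I lifted the reversed roller out of the right bay (the one beside the mast) and turned it end for end above the mast and tower. I brought it in level, pushed the plunger back with its thin end, lowered it and released it. The job was handed in at about 16.4 s.

**One problem, fixed:** while lowering, plunger friction tipped the roller about 4° in the grip. The hub end was in its bearing, but the thin end was about 8 mm high. The push on the bearing was then about 15 N. I corrected it by tilting the tool before releasing.

**Last checks:**
- **Roller:** the thick hub is at the gearbox and the barrel end is at +60.0 mm, so it sits on the stop. It is level at axle height (79.8 mm) and about 0.7 mm sideways of the bay line, which is within measuring accuracy.
- **Plunger:** its face is at -95.0 mm, the same as in the other bay.
- **Surroundings:** the other roller measured unchanged. The other things in view looked undisturbed, but I judged that by eye. The arm hid part of the last top view, and the screwdriver was only partly in view.

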